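# Hold a plate up in the open vise

## Robot

A 6-joint arm with a two-finger parallel gripper is mounted at the origin on the work surface. World frame = base frame: x ahead of the robot, y to its left, z up, the work surface at z = 0. Lengths are in m, angles in rad, forces in N, time in s.
With the tool pointing down it reaches from about 0.35 to 0.95 m from the base axis. Payload 17.4 kg.
Tool frame: the origin (TCP) lies at the very end of the fingers, on their centre line; the grasp point (between the pads) lies 19 mm behind it; z points along the fingers, y is the line along which they close (so a half turn about z gives the same grasp; the last joint's range is limited). The gripper opens to 93 mm and grips with 3 to 60 N. Pads are 15 mm wide; open, the fingers measure 128 mm over their backs; the gripper's body (75 mm by 188 mm) begins 65 mm behind the grasp point.
Start: joints at [-1.249, 0.116, 1.442, -0, 1.584, -0.038], TCP at [0.238, -0.632, 0.219] pointing down, gripper open.
Joint ranges: [-2.83, 2.83], [-0.83, 2.19], [0.07, 2.5], [-1.14, 4.28], [0.01, 3], [-2.97, 2.97]. Speed limits (rad/s): [1.89, 1.89, 2.22, 3.14, 3.14, 3.14].

## Interface

Orientations are given as a unit quaternion [x, y, z, w].
In Python, from station import arm gives the robot as it stands.
- The arm moves only by the tool drive_tool, never from a script. Its argument "increments" is a list that holds one entry, the list of rows, each a list of 7 numbers: the finger opening in mm, from 0 to 93, then the shift along the world's x, y, z in mm, then the turn, a rotation vector about the world's x, y, z in degrees. In form: [[[fingers, tx, ty, tz, ax, ay, az], ...]]. A call has 1 to 12 rows; each row is the pose to reach, as a shift and turn from the pose commanded when the call began; what a row does not reach only later rows make up. A row lasts 1/10 s, in which the tool goes at most 50 mm and 8.59 degrees, less where a joint would pass 70% of its speed; a pose out of reach is approached as far as the arm can. A call with a gripper value outside its range is refused whole. The fingers move at their own pace and stop on an object; the grip force is fixed at half the most. Time passes only in rows, so rows that repeat a pose let the fingers close. It gives the time, the measured TCP pose, the force, the opening and the grip force at its end, in the units of the state.
- arm.read_state(): the state, without advancing time (a new reading comes with each control period).
- arm.capture(name): name is "side" or "top"; returns a dict with "frame" (400x640x3 uint8, blue, green, red), "range_z" (400x640 float32, m along the optical axis (not along the pixel's ray), 0 where there is no reading), "fx", "fy", "cx", "cy" (pixels), "rvec" (rotation vector, rad) and "tvec" (3), from world to camera coordinates, as OpenCV has them. Camera axes: x right, y down, z forward; pixel columns grow to the right and rows downward; lengths in m; the calibration is good to about 2 mm. A picture is of the moment at which its call begins.
- arm.hand_in(): hands the job in; it is judged then, once.
Trained networks look in a picture, given as the dict that the camera call returned (one of the last four; its "shot" number tells which), for a name from the list of things; names that differ only in an ending like _2 or _b are one class to them, and where a whole thing is asked for, a point or a joint stands for the part that bears it (a point fixed in the world has none). Each returns a list of dicts, best first, with "p" (0 to 1); they miss things now and then, are a little off and sometimes report something else, mostly with a low value. They report only what shows in the picture. A call takes as long as a camera call. They do not tell look-alikes from the thing itself.
- arm.search_frame(picture, name): "pixel" ([column, row] in pixels, amid what is visible of it).
- arm.spot_point(picture, name): "pixel" ([column, row] in pixels: a listed point, or the origin of a listed thing).
The state is a dict: "t": time; "q": joint angles; "dq": joint speeds; "joint_efforts": joint torques, N m; "tool_pos": TCP position; "orientation": TCP orientation; "force": force on the tool from outside, world axes, zero at the start; "wrist_torque": the same for the moment, N m; "gripper_width": opening from 0.0 (shut) to 1.0 (fully open); "finger_force": force on a finger pad.
Only numpy, scipy, OpenCV 4.12 (cv2) and the standard library are available. Lean on these libraries where they do the work, as an engineer would, in place of code of your own. Each camera call takes 0.05 s, during which the arm holds its last target. There are 200 camera calls.

## Task

Take just the top plate off the stack of aluminium plates and hold it level between the open jaws of the bench vise, its long way running square from jaw to jaw, centred on the jaws and touching neither of them, with its upper face about 5 mm proud of the jaw tops, so that I can wind the vise shut on it. Finish while you are still holding it there, steady and carried by nothing but the gripper. Leave the rest of the stack, the hammer, the oil bottle and the tin where they are, and do not bang into the vise or shift its jaw.

Things in the scene. Friction and masses are not known exactly. Their poses are not given: they have to be found in the camera images.
- plate3_center (a point): top plate of the stack, the one to take: aluminium plate, 90 x 60 x 15 mm (its own x, y, z), about 0.2 kg, with two 10 mm holes through it on its long centre line, 30 mm either side of the middle; the point is its centre, half-way up. Four such plates lie loose and flat on the bench one on another (60 mm high), flush within a few mm and degrees; reaching more than 15 mm below the upper face catches the next plate too
- plate2_center (a point): second plate from the top, stays: aluminium plate, 90 x 60 x 15 mm (its own x, y, z), about 0.2 kg, with two 10 mm holes through it on its long centre line, 30 mm either side of the middle; the point is its centre
- plate1_center (a point): third plate from the top, stays: the same size; the point is its centre
- plate0_center (a point): bottom plate, on the bench, stays: the same size; the point is its centre
- fixed_jaw (a point): blue bench vise, bolted down, jaws open: middle of the top edge of the fixed jaw's gripping face (jaw nearer the robot), 160 mm above the bench. x points level across the opening, square to the jaw faces, to the moving jaw; y along the jaw (110 mm wide, 55 mm each side); z up. Both jaw tops are level with it. The slide beam crosses the opening 52 mm below. The vise reaches 150 mm behind this face.
- moving_jaw (a point): middle of the top edge of the moving jaw's gripping face, level with and facing the fixed jaw's point; axes as there (x points away from the fixed jaw). Behind it the jaw is 56 mm thick, then come screw head and handle bar, 70 mm and more below the jaw tops.
- vise_jaw (a joint): opening of the vise in m: the distance between the two jaw faces (0 shut), 0.112 to 0.132 at the start. The screw holds the jaw: it does not give to pushes under 100 N or so.
- hammer: hammer, 270 mm long, lying on the bench, bystander; origin on the bench under its middle, x along it to the head
- oil: white oil bottle with red cap, 54 mm across, 135 mm high, standing, bystander; origin at the centre of its underside
- tin: round tin with green label, 70 mm across, 75 mm high, standing, bystander; origin at the centre of its underside
There are look-alikes about, which are no part of the job. Leave any brown or yellow look-alike of the part that bears plate3_center alone.

How it is judged:
By the outcome, as a careful person would: the job done as asked, in the order asked, and still so for the second after the job is handed in, while the arm keeps its last pose, push and grip.
It also fails if it takes over 45 s, if anything falls off the work surface, if the arm or the gripper's body presses on something with over 40 N, if the wrist force passes 120 N, or if a joint passes its speed limit or range.

## Working session

There is one attempt and no reset: what is moved stays moved. The work goes in short steps, Python scripts to look and compute and a tool call to move; the robot and the scene stay as the last step left them, time stands still between calls to the robot, and variables do not carry over. Pictures are saved under pics/ and viewed, at most 10 in all, crops included, and the job is handed in when it is done.

Besides the shell and the picture viewer there is one more tool, called after "Request:" by a JSON object that holds its "op" and its "data". drive_tool: Moves the arm, as the interface text tells. Its arguments: {"type":"object","properties":{"increments":{"type":"array","items":{"type":"array","items":{"type":"array","items":{"type":"number"}}}}},"required":["increments"]}

```bash
mkdir -p pics; cat > h.py <<'E'
import numpy as np, cv2
from station import arm
def w(p,u,v,z=None):
    R=cv2.Rodrigues(np.array(p["rvec"],float))[0]; t=np.array(p["tvec"],float).ravel()
    d=np.stack([(np.asarray(u)-p["cx"])/p["fx"],(np.asarray(v)-p["cy"])/p["fy"],np.ones(np.shape(u))],-1)
    if z is None:
        c=d*p["range_z"][np.asarray(v).astype(int),np.asarray(u).astype(int)][...,None]
        return (c-t)@R
    o=-R.T@t; dw=d@R
    return o+dw*((z-o[2])/dw[...,2])[...,None]
E
python3 - <<'E'
from h import *
for n in("top","side"):
    p=arm.capture(n); cv2.imwrite(f"pics/{n}0.png",p["frame"])
    np.savez(f"{n}0.npz",**{k:v for k,v in p.items()})
    for k in("plate3_center","fixed_jaw","moving_jaw","hammer","oil","tin"):
        for r in arm.spot_point(p,k)[:3]:
            print(n,k,np.round(r["pixel"],1),round(r["p"],2),np.round(w(p,*r["pixel"]),3))
print(arm.read_state())
E
```

```text
top plate3_center [217.6 176. ] 0.96 [0.58  0.394 0.014]
top plate3_center [261.2 184.9] 0.91 [0.54  0.236 0.055]
top plate3_center [262.9 229.7] 0.73 [0.392 0.238 0.015]
top fixed_jaw [389.1 181.3] 0.87 [ 0.534 -0.182  0.112]
top moving_jaw [390.3 140.9] 0.68 [ 0.653 -0.184  0.162]
top hammer [326.9 214.6] 0.82 [0.438 0.019 0.028]
top oil [466.7 229.8] 0.64 [ 0.376 -0.43   0.071]
top tin [390.1 182. ] 0.68 [ 0.525 -0.178  0.16 ]
side plate3_center [261.4 340.9] 0.97 [0.582 0.395 0.014]
side plate3_center [295.8 280.9] 0.65 [0.524 0.247 0.057]
side plate3_center [352.8 297.7] 0.58 [0.382 0.245 0.011]
side fixed_jaw [317.8 154.2] 0.8 [ 0.518 -0.187  0.158]
side moving_jaw [275.8 152.5] 0.68 [ 0.65  -0.187  0.155]
side moving_jaw [293.1 279.1] 0.68 [0.531 0.244 0.059]
side oil [363.3 154.3] 0.87 [ 0.374 -0.427  0.022]
side tin [318.  372.2] 0.58 [0.443 0.484 0.06 ]
{'t': 0.7, 'q': array([-1.24880812e+00,  1.15977115e-01,  1.44158372e+00,  1.66958330e-05,
        1.58400033e+00, -3.77898361e-02]), 'dq': array([-0.00072204, -0.0011916 ,  0.0009633 ,  0.00013275,  0.00063625,
        0.00094866]), 'joint_efforts': array([-3.10029071e-03, -7.20884871e+01, -6.22674537e+01,  7.77049642e-02,
        1.82418781e-02, -9.80162554e-06]), 'tool_pos': array([ 0.23765077, -0.63179136,  0.21867169]), 'orientation': array([9.83863536e-01, 1.78920493e-01, 1.04927551e-05, 1.44032586e-05]), 'force': array([-0.00442034, -1.47810965,  0.45106314]), 'wrist_torque': array([0.03650189, 0.04486332, 0.01166769]), 'finger_force': 0.0, 'gripper_width': 0.9969006669942079}
```

View pics/top0.png

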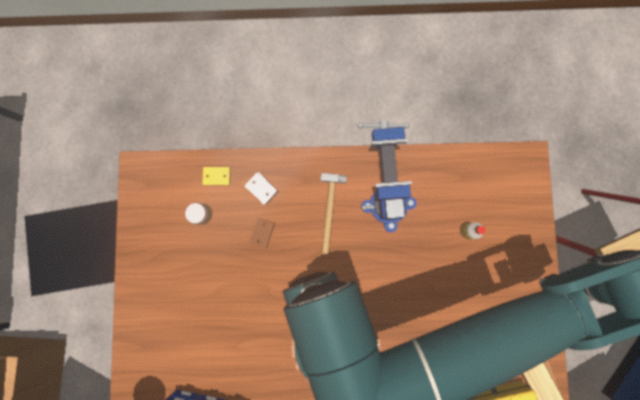

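```bash
python3 - <<'E'
from h import *
p=dict(np.load("top0.npz")); print(p["tvec"],p["rvec"],p["fx"])
s=dict(np.load("side0.npz"))
c=p["frame"][150:215,230:300]; a=cv2.resize(c,None,fx=6,fy=6,interpolation=cv2.INTER_CUBIC)
d=s["frame"][240:310,260:340]; b=cv2.resize(d,(400,390),interpolation=cv2.INTER_CUBIC)
cv2.imwrite("pics/crop.png",np.hstack([a[:390,:400],b]))
V,U=np.mgrid[0:400,0:640]; X=w(p,U,V)
ok=p["range_z"]>0
# plate top
m=ok&(abs(X[...,2]-.06)<.006)&(abs(X[...,0]-.54)<.09)&(abs(X[...,1]-.24)<.09)
lab=cv2.connectedComponentsWithStats(m.astype(np.uint8))
i=1+np.argmax(lab[2][1:,4]); mm=(lab[1]==i)
cs=cv2.findContours(mm.astype(np.uint8),0,2)[0][0]
r=cv2.minAreaRect(cs.astype(np.float32)); print(mm.sum(),r, np.median(X[mm],0))
q=w(p,V[mm]*0+U[mm],V[mm],.06)[:,:2]; print("world rect",cv2.minAreaRect((q*1000).astype(np.float32)))
# jaws
m=ok&(abs(X[...,2]-.16)<.008)&(X[...,0]>.3)&(abs(X[...,1]+.18)<.12)
n,L,S,C=cv2.connectedComponentsWithStats(m.astype(np.uint8))
for i in range(1,n):
    if S[i,4]>100:
        k=L==i; q=w(p,U[k],V[k],.16)[:,:2]*1000
        print(S[i],np.median(X[k],0),cv2.minAreaRect(q.astype(np.float32)),q.min(0),q.max(0))
E
```

```text
[0.03429037 0.51003168 1.37580535] [ 2.12920442 -2.17443469  0.09890642] 416.1764233082624
454 ((260.5773620605469, 187.46963500976562), (26.907249450683594, 18.062047958374023), 41.987213134765625) [0.53099661 0.23643645 0.05983771]
world rect ((530.5275268554688, 237.23944091796875), (90.80400848388672, 59.70226287841797), 47.2419548034668)
[372 126  36  18 503] [ 0.67245717 -0.17960984  0.15956318] ((672.8662719726562, -180.41781616210938), (49.08106231689453, 109.02481842041016), 3.0169355869293213) [ 647.27187597 -235.62197787] [ 699.6201204  -127.13344534]
[376 181  36  18 520] [ 0.50222127 -0.18949368  0.159929  ] ((501.2994689941406, -189.63648986816406), (48.58052062988281, 107.43266296386719), 2.8502037525177) [ 476.01098866 -242.15686426] [ 527.14874185 -135.08350144]
```

The stack is the silver plate at (261,187). The look-alikes are yellow at (217,176) and brown at (262,233). The vise is at (390,140) to (395,190), the hammer at (328,215), the tin at (196,213) and the oil bottle at (475,230). I choose the silver plate because it is 60 mm high.

View pics/crop.png

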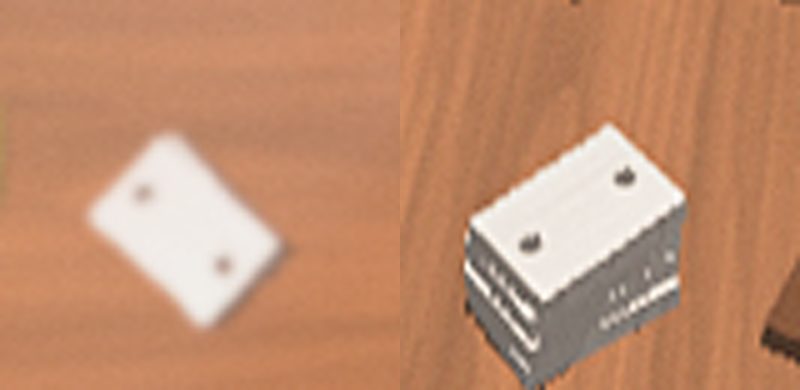

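Request:
{"op": "drive_tool", "data": {"increments": [[[93, 15, 45, 10, 0, 0, 2], [93, 30, 90, 20, 0, 0, 4], [93, 45, 135, 30, 0, 0, 6], [93, 60, 180, 40, 0, 0, 8], [93, 75, 225, 40, 0, 0, 10], [93, 90, 270, 40, 0, 0, 12], [93, 105, 315, 40, 0, 0, 13], [93, 120, 360, 40, 0, 0, 14], [93, 135, 405, 40, 0, 0, 15], [93, 150, 450, 40, 0, 0, 16], [93, 165, 490, 40, 0, 0, 17], [93, 180, 530, 40, 0, 0, 18]]]}}

```text
t: 1.9
tool_pos: [0.4178, -0.0999, 0.259]
orientation: [0.944, 0.331, 0.0, 0.0]
force: [0.7, -1.6, -0.0]
gripper_width: 0.999
finger_force: 0.0
```

The crop shows the silver stack of four with two holes in its top face. Its long axis runs from upper left to lower right in the top view.

```bash
python3 - <<'E'
from h import *
s=dict(np.load("side0.npz"));p=dict(np.load("top0.npz"))
a,b=w(s,286.,283.6,.06),w(s,305.,271.8,.06); print(a,b,(a+b)/2,np.degrees(np.arctan2(*(a-b)[[1,0]])))
V,U=np.mgrid[0:400,0:640]; X=w(s,U,V)
for n,z,c,r in(("plate",.06,(.53,.237),.08),("vise",.16,(.587,-.185),.14)):
    m=(abs(X[...,2]-z)<.005)&(np.hypot(X[...,0]-c[0],X[...,1]-c[1])<r)
    k,L,S,C=cv2.connectedComponentsWithStats(m.astype(np.uint8))
    for i in range(1,k):
        if S[i,4]>80:
            h=L==i; print(n,S[i,4],cv2.minAreaRect((w(s,U[h],V[h],z)[:,:2]*1000).astype(np.float32)),np.median(X[h],0))
E
```

```text
[0.54592507 0.26119375 0.06      ] [0.50514337 0.21762041 0.06      ] [0.52553422 0.23940708 0.06      ] 46.89545843985798
plate 691 ((526.027587890625, 241.19580078125), (91.94279479980469, 63.608890533447266), 46.98346710205078) [0.52696154 0.24131648 0.05869758]
vise 255 ((669.04443359375, -173.6251678466797), (46.396324157714844, 113.97644805908203), 3.258795976638794) [ 0.66946929 -0.17491506  0.15863227]
vise 261 ((497.4796447753906, -184.25921630859375), (47.340087890625, 112.9366226196289), 3.137273073196411) [ 0.49799085 -0.18278115  0.15884525]
```

Request:
{"op": "drive_tool", "data": {"increments": [[[93, 15, 45, -10, 0, 0, 1], [93, 30, 90, -20, 0, 0, 2], [93, 45, 135, -30, 0, 0, 3], [93, 60, 180, -40, 0, 0, 4], [93, 75, 225, -50, 0, 0, 5], [93, 90, 270, -60, 0, 0, 7], [93, 105, 310, -80, 0, 0, 8], [93, 113, 337, -110, 0, 0, 8.6], [93, 113, 337, -139, 0, 0, 8.6], [93, 113, 337, -139, 0, 0, 8.6], [93, 113, 337, -139, 0, 0, 8.6]]]}}

```text
t: 3.0
tool_pos: [0.5306, 0.235, 0.1203]
orientation: [0.916, 0.4, -0.0, 0.0]
force: [0.4, 0.4, 1.1]
gripper_width: 1.001
finger_force: 0.0
```

```bash
python3 - <<'E'
from h import *
o=[]
for n,(u0,v0) in(("top",(210,140)),("side",(240,200))):
    p=arm.capture(n); 
    c=p["frame"][v0:v0+100,u0:u0+100].copy()
    c=cv2.resize(c,(400,400),interpolation=cv2.INTER_CUBIC)
    R=cv2.Rodrigues(p["rvec"])[0]
    t=arm.read_state()["tool_pos"]
    y=np.array([np.sin(np.radians(47.2)),-np.cos(np.radians(47.2)),0])
    for P in(t,t+.0465*y,t-.0465*y,t+.064*y,t-.064*y):
        q=cv2.projectPoints(P.reshape(1,3),p["rvec"],p["tvec"],np.array([[p["fx"],0,p["cx"]],[0,p["fy"],p["cy"]],[0,0,1]]),None)[0].ravel()
        q=((q-[u0,v0]+.5)*4).astype(int); cv2.circle(c,tuple(map(int,q)),3,(0,0,255),-1)
    o.append(c)
cv2.imwrite("pics/g1.png",np.hstack(o))
E
```

```text
(no output)
```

View pics/g1.png

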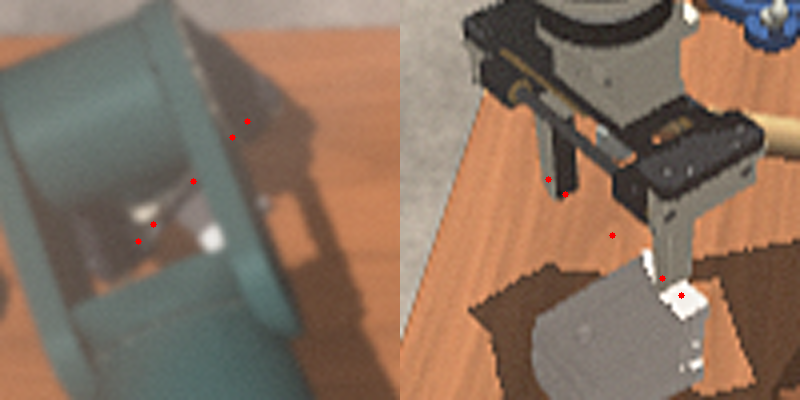

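The near finger is at about (672,281) and the far one at (560,193) in the right half, and both agree with the projected marks to about 1.5 px. I'll use the mean of the two cameras, (528,239).

Request:
{"op": "drive_tool", "data": {"increments": [[[93, -2.3, 4, 0, 0, 0, 0], [93, -2.3, 4, -20, 0, 0, 0], [93, -2.3, 4, -40, 0, 0, 0], [93, -2.3, 4, -55, 0, 0, 0], [93, -2.3, 4, -65, 0, 0, 0], [93, -2.3, 4, -71, 0, 0, 0], [93, -2.3, 4, -71, 0, 0, 0], [93, -2.3, 4, -71, 0, 0, 0]]]}}

```text
t: 3.9
tool_pos: [0.5287, 0.2394, 0.0493]
orientation: [0.916, 0.4, 0.0, 0.0]
force: [0.1, -0.3, 0.3]
gripper_width: 0.999
finger_force: 0.0
```

Request:
{"op": "drive_tool", "data": {"increments": [[[75, 0, 0, 0, 0, 0, 0], [70, 0, 0, 0, 0, 0, 0], [66, 0, 0, 0, 0, 0, 0], [63, 0, 0, 0, 0, 0, 0], [60, 0, 0, 0, 0, 0, 0], [50, 0, 0, 0, 0, 0, 0], [50, 0, 0, 0, 0, 0, 0], [50, 0, 0, 0, 0, 0, 0], [50, 0, 0, 0, 0, 0, 0], [50, 0, 0, 0, 0, 0, 0]]]}}

```text
t: 4.9
tool_pos: [0.5284, 0.2392, 0.0487]
orientation: [0.916, 0.4, 0.0, 0.0]
force: [0.5, -1.2, 1.7]
gripper_width: 0.641
finger_force: 30.0
```

Request:
{"op": "drive_tool", "data": {"increments": [[[50, 0, 0, 3, 0, 0, 0], [50, 0, 0, 10, 0, 0, 0], [50, 0, 0, 25, 0, 0, 0], [50, 0, 0, 50, 0, 0, 0], [50, 0, 0, 80, 0, 0, 0], [50, 0, 0, 110, 0, 0, 0], [50, 0, 0, 140, 0, 0, 0], [50, 0, 0, 170, 0, 0, 0], [50, 0, 0, 195, 0, 0, 0], [50, 0, 0, 210, 0, 0, 0], [50, 0, 0, 210, 0, 0, 0]]]}}

```text
t: 6.0
tool_pos: [0.5287, 0.2394, 0.2613]
orientation: [0.916, 0.4, 0.002, 0.0]
force: [0.5, 0.1, -3.3]
gripper_width: 0.641
finger_force: 30.0
```

Request:
{"op": "drive_tool", "data": {"increments": [[[50, 2, -20, 0, 0, 0, -2], [50, 5, -55, 0, 0, 0, -6], [50, 10, -95, 0, 0, 0, -10], [50, 16, -135, 0, 0, 0, -15], [50, 22, -175, 0, 0, 0, -20], [50, 28, -215, 0, 0, 0, -25], [50, 34, -255, 0, 0, 0, -30], [50, 40, -295, 0, 0, 0, -34], [50, 46, -335, 0, 0, 0, -38], [50, 51, -375, 0, 0, 0, -41], [50, 55, -405, 0, 0, 0, -43], [50, 57, -421, 0, 0, 0, -44]]]}}

```text
t: 7.2
tool_pos: [0.585, -0.1839, 0.2569]
orientation: [1.0, 0.027, -0.001, -0.0]
force: [0.7, 0.9, -2.3]
gripper_width: 0.644
finger_force: 30.0
```

```bash
python3 - <<'E'
from h import *
st=arm.read_state(); print(st["t"],st["tool_pos"],st["orientation"],st["gripper_width"],st["finger_force"])
o=[]
for n,(u0,v0) in(("top",(340,90)),("side",(240,80))):
    p=arm.capture(n); np.savez(n+"1.npz",**p)
    o.append(cv2.resize(p["frame"][v0:v0+130,u0:u0+130],(400,400),interpolation=cv2.INTER_CUBIC))
cv2.imwrite("pics/v1.png",np.hstack(o))
E
```

```text
7.2 [ 0.5849726  -0.18390172  0.25686469] [ 9.99646784e-01  2.65526614e-02 -1.07558259e-03 -3.25711773e-04] 0.6438386511477618 29.999349117279053
```

View pics/v1.png

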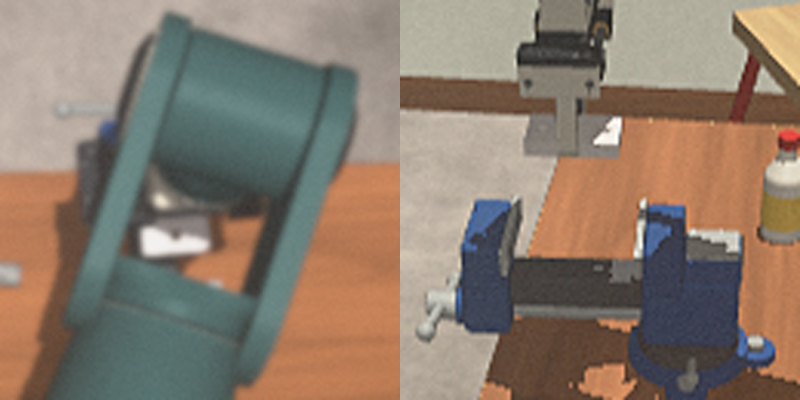

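```bash
cat > m.py <<'E'
from h import *
from scipy.spatial.transform import Rotation as Ro
def meas(s,verbose=1):
    V,U=np.mgrid[0:400,0:640]; X=w(s,U,V)*1000; f=s["frame"].astype(int)
    t=arm.read_state()["tool_pos"]*1000
    m=(abs(X[...,2]-t[2]-4)<14)&(abs(X[...,0]-t[0])<60)&(abs(X[...,1]-t[1]-5)<45)
    P=X[m]; 
    # long-side face (facing +y): dominant points with y>t+22
    sf=P[P[:,1]>t[1]+20]; 
    print("N",len(P),"x",P[:,0].min(),P[:,0].max(),"mid",(P[:,0].min()+P[:,0].max())/2,"z",np.percentile(P[:,2],[1,99]),"y",np.percentile(P[:,1],[1,99]))
    A=np.c_[sf[:,0]-t[0],np.ones(len(sf))]; k=np.linalg.lstsq(A,sf[:,1],rcond=None)[0]; print("yaw",np.degrees(np.arctan(k[0])))
    # bottom edge/top edge by column
    R=cv2.Rodrigues(s["rvec"])[0]
    cols=[];
    for u in np.unique(U[m]):
        v=V[m&(U==u)]; cols.append((u,v.min(),v.max()))
    c=np.array(cols); print(c[::3].tolist())
E
python3 - <<'E'
from m import *
s=dict(np.load("side1.npz")); meas(s)
V,U=np.mgrid[0:400,0:640]; X=w(s,U,V)*1000
# jaw gripping-edge/top extents
m=(abs(X[...,2]-159)<4)&(abs(X[...,0]-584)<140)&(abs(X[...,1]+180)<75)
k,L,S,C=cv2.connectedComponentsWithStats(m.astype(np.uint8))
for i in range(1,k):
    if S[i,4]>60:
        h=L==i; print(S[i,4],cv2.minAreaRect((w(s,U[h],V[h],.16)[:,:2]*1000).astype(np.float32)))
c=s["frame"][95:200,255:365]; cv2.imwrite("pics/v1s.png",cv2.resize(c,(628,600),interpolation=cv2.INTER_CUBIC))
p=arm.capture("side"); print([ (np.round(w(p,*r["pixel"]),3),round(r["p"],2)) for r in arm.spot_point(p,"plate2_center")])
Y=w(p,U,V)*1000
h=(abs(Y[...,2]-45)<4)&(np.hypot(Y[...,0]-528,Y[...,1]-239)<70)
print("stack top",h.sum(),np.median(Y[h],0),cv2.minAreaRect((w(p,U[h],V[h],.045)[:,:2]*1000).astype(np.float32)))
E
```

```text
N 371 x 536.1770224174777 628.132160936443 mid 582.1545916769603 z [252.2346812  273.40128471] y [-213.89146265 -138.15724891]
yaw 2.2432583345001245
[[280, 125, 130], [283, 117, 130], [286, 117, 130], [289, 118, 130], [292, 126, 131], [295, 127, 131], [298, 115, 131], [301, 118, 131], [304, 118, 131], [307, 118, 131], [310, 118, 131]]
259 ((668.6900634765625, -175.50201416015625), (46.69228744506836, 109.9078598022461), 3.7619781494140625)
259 ((497.21539306640625, -184.27369689941406), (47.869415283203125, 112.9366226196289), 3.137273073196411)
[(array([0.534, 0.237, 0.042]), 0.79)]
stack top 657 [530.51716143 240.8183414   43.96405439] ((529.97509765625, 240.8540802001953), (91.7955322265625, 62.62171173095703), 43.052181243896484)
```

View pics/v1s.png

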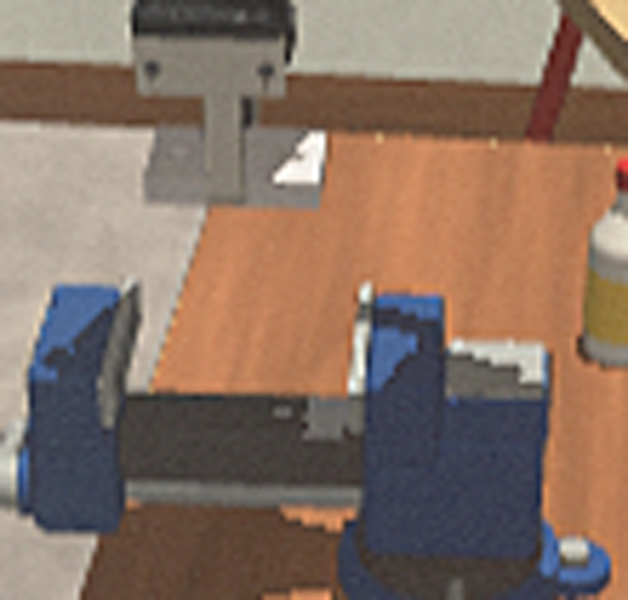

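The side crop shows a single plate in the grip at (145–325,125–207), roughly level. The jaw faces carry silver liners at x≈120 and x≈365. I'll check where the liner faces are.

```bash
python3 - <<'E'
from h import *
p=dict(np.load("top0.npz"));s=dict(np.load("side0.npz"))
for u in(382,396):
  for v in list(range(139,149))+list(range(177,187)): print("T",u,v,np.round(w(p,u,v)*1000),np.round(w(p,float(u),float(v),.16)*1000)[:2],p["frame"][v,u])
for v in(148,):
  for u in list(range(268,284))+list(range(312,326)): print("S",u,v,np.round(w(s,u,v)*1000),s["frame"][v,u])
E
```

```text
T 382 139 [ 660. -159.  159.] [ 660. -158.] [158 118 104]
T 382 140 [ 657. -158.  160.] [ 657. -158.] [166 147 142]
T 382 141 [ 653. -158.  162.] [ 654. -158.] [180 177 177]
T 382 142 [ 650. -158.  161.] [ 651. -158.] [178 181 184]
T 382 143 [ 649. -159.  154.] [ 647. -158.] [152 154 159]
T 382 144 [ 650. -161.  135.] [ 644. -158.] [111 111 115]
T 382 145 [ 654. -165.  102.] [ 641. -158.] [89 89 95]
T 382 146 [ 652. -165.  100.] [ 638. -158.] [91 90 98]
T 382 147 [ 646. -163.  111.] [ 635. -158.] [ 99 101 107]
T 382 148 [ 643. -163.  109.] [ 632. -157.] [102 102 109]
T 382 177 [ 565. -173.    1.] [ 541. -154.] [66 75 97]
T 382 178 [ 561. -172.    5.] [ 538. -154.] [ 69  78 103]
T 382 179 [ 559. -173.   -2.] [ 535. -154.] [ 65  77 103]
T 382 180 [ 554. -172.    3.] [ 532. -154.] [ 63  75 101]
T 382 181 [ 552. -173.   -4.] [ 529. -154.] [ 70  83 108]
T 382 182 [ 549. -173.   -5.] [ 526. -154.] [113 120 137]
T 382 183 [ 522. -153.  163.] [ 523. -154.] [163 169 177]
T 382 184 [ 520. -154.  157.] [ 519. -153.] [191 196 201]
T 382 185 [ 516. -153.  160.] [ 516. -153.] [184 185 186]
T 382 1
[... 1833 characters left out ...]
148 [  957. -1746.  -759.] [157 171 184]
S 283 148 [  944. -1717.  -741.] [159 175 185]
S 312 148 [ 574. -488.    0.] [ 80 114 169]
S 313 148 [ 571. -493.   -2.] [ 79 112 169]
S 314 148 [ 567. -495.   -3.] [ 80 114 171]
S 315 148 [ 563. -494.   -2.] [ 81 116 172]
S 316 148 [ 559. -497.   -4.] [ 77 113 173]
S 317 148 [ 554. -489.    1.] [ 83 114 161]
S 318 148 [ 521. -219.  161.] [200 207 202]
S 319 148 [ 518. -228.  156.] [203 217 218]
S 320 148 [ 516. -232.  154.] [73 53 45]
S 321 148 [ 512. -231.  154.] [149 101  70]
S 322 148 [ 508. -221.  160.] [154 104  74]
S 323 148 [ 505. -222.  160.] [152 104  82]
S 324 148 [ 502. -225.  158.] [149 101  76]
S 325 148 [ 499. -224.  159.] [150 104  75]
```

```bash
python3 - <<'E'
from h import *
s=dict(np.load("side1.npz"))
for u in(284,290,303,308): print(u,[tuple(np.round(w(s,u,v)*1000).astype(int)) for v in range(115,133)])
E
```

```text
284 [(np.int64(1025), np.int64(-2226), np.int64(-731)), (np.int64(1026), np.int64(-2231), np.int64(-742)), (np.int64(623), np.int64(-210), np.int64(268)), (np.int64(622), np.int64(-207), np.int64(266)), (np.int64(621), np.int64(-199), np.int64(266)), (np.int64(620), np.int64(-194), np.int64(266)), (np.int64(618), np.int64(-185), np.int64(267)), (np.int64(617), np.int64(-177), np.int64(268)), (np.int64(616), np.int64(-173), np.int64(267)), (np.int64(614), np.int64(-162), np.int64(269)), (np.int64(614), np.int64(-162), np.int64(266)), (np.int64(613), np.int64(-152), np.int64(268)), (np.int64(613), np.int64(-154), np.int64(264)), (np.int64(613), np.int64(-150), np.int64(263)), (np.int64(613), np.int64(-152), np.int64(258)), (np.int64(613), np.int64(-150), np.int64(256)), (np.int64(983), np.int64(-1982), np.int64(-746)), (np.int64(981), np.int64(-1971), np.int64(-749))]
290 [(np.int64(977), np.int64(-2240), np.int64(-735)), (np.int64(976), np.int64(-2232), np.int64(-740)), (np.int64(973), np.int64(-2213), np.int64(-739)), (np.int64(603), np.int64(-204), np.int64(268)), (np.int64(603), np
[... 1704 characters left out ...]
p.int64(-211), np.int64(268)), (np.int64(549), np.int64(-205), np.int64(267)), (np.int64(548), np.int64(-199), np.int64(267)), (np.int64(547), np.int64(-193), np.int64(267)), (np.int64(547), np.int64(-187), np.int64(267)), (np.int64(546), np.int64(-179), np.int64(267)), (np.int64(545), np.int64(-172), np.int64(268)), (np.int64(544), np.int64(-168), np.int64(267)), (np.int64(543), np.int64(-161), np.int64(267)), (np.int64(543), np.int64(-154), np.int64(267)), (np.int64(543), np.int64(-155), np.int64(264)), (np.int64(543), np.int64(-157), np.int64(260)), (np.int64(543), np.int64(-155), np.int64(257)), (np.int64(543), np.int64(-158), np.int64(252)), (np.int64(606), np.int64(-614), np.int64(1))]
```

The plate is level, with its top at about 268 mm. In the side-camera frame its centre is (582,−183) and the vise centre is (583.5,−180), so it needs a shift of +1, +3.

Request:
{"op": "drive_tool", "data": {"increments": [[[50, 1, 3, -5, 0, 0, 0], [50, 1, 3, -20, 0, 0, 0], [50, 1, 3, -35, 0, 0, 0], [50, 1, 3, -50, 0, 0, 0], [50, 1, 3, -60, 0, 0, 0], [50, 1, 3, -65, 0, 0, 0], [50, 1, 3, -65, 0, 0, 0], [50, 1, 3, -65, 0, 0, 0], [50, 1, 3, -65, 0, 0, 0]]]}}

```text
t: 8.3
tool_pos: [0.5866, -0.1789, 0.1944]
orientation: [1.0, 0.028, 0.0, 0.0]
force: [-0.8, -0.1, -1.1]
gripper_width: 0.642
finger_force: 30.0
```

```bash
python3 - <<'E'
from h import *
st=arm.read_state(); t=st["tool_pos"]*1000; print(st["t"],t,st["orientation"])
V,U=np.mgrid[0:400,0:640]; Z=[]
for i in range(4):
    s=arm.capture("side"); Z.append(s["range_z"])
s["range_z"]=np.median(Z,0); X=w(s,U,V)*1000
def rect(m,z):
    k,L,S,C=cv2.connectedComponentsWithStats(m.astype(np.uint8)); 
    for i in range(1,k):
        if S[i,4]>60:
            h=L==i; print(S[i,4],cv2.minAreaRect(X[h][:,:2].astype(np.float32)),"z",np.median(X[h][:,2]))
            A=np.c_[X[h][:,:2]-X[h][:,:2].mean(0),np.ones(h.sum())]; print(" slope deg",np.degrees(np.linalg.lstsq(A,X[h][:,2],rcond=None)[0][:2]))
b=(abs(X[...,0]-584)<140)&(abs(X[...,1]+180)<75)
rect(b&(abs(X[...,2]-159)<4),.16)
m=b&(abs(X[...,2]-t[2]-5)<12)&(abs(X[...,0]-584)<60)
P=X[m]; print("plate x",np.percentile(P[:,0],[0.5,99.5]),"y",np.percentile(P[:,1],[1,99]))
rect(b&(abs(X[...,2]-t[2]-10.5)<2.5)&(abs(X[...,0]-584)<60),.2)
cv2.imwrite("pics/v2s.png",cv2.resize(s["frame"][95:200,255:365],(628,600),interpolation=cv2.INTER_CUBIC))
E
```

```text
8.3 [ 586.58250674 -178.9245049   194.38051172] [9.99607688e-01 2.80041037e-02 4.60656453e-04 1.66818032e-04]
260 ((670.390869140625, -179.64695739746094), (47.42839813232422, 111.51921081542969), 3.0830676555633545) z 158.6810974123854
 slope deg [-0.00239184 -0.18776671]
265 ((497.7688293457031, -188.0254364013672), (47.74216842651367, 111.11295318603516), 3.3876867294311523) z 158.64541827588428
 slope deg [ 0.35401439 -0.34002085]
plate x [537.13308772 628.402807  ] y [-208.04333342 -132.00491751]
91 ((616.2454223632812, -173.67466735839844), (29.916688919067383, 59.63176727294922), 9.182557106018066) z 204.64812732694173
 slope deg [0.27034141 0.06251221]
140 ((559.37890625, -178.81024169921875), (41.18341827392578, 63.19775390625), 2.9792888164520264) z 204.37805089491533
 slope deg [-0.11747054 -0.80676265]
```

View pics/v2s.png

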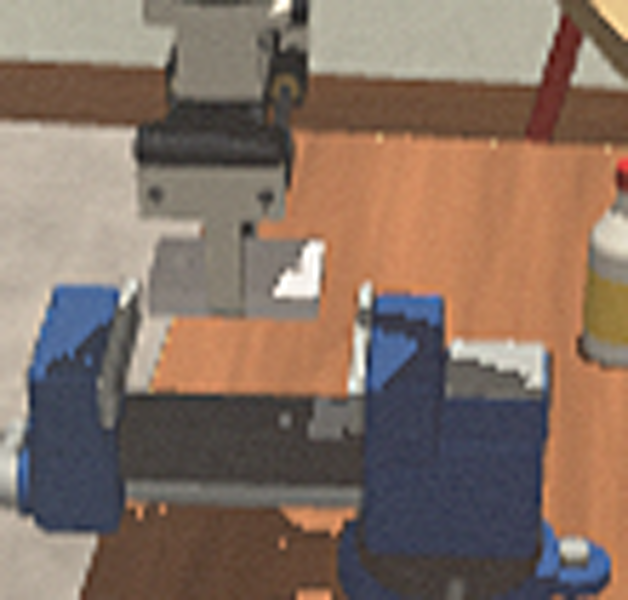

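With depth used consistently, the plate is at (583,−178.5) and the vise centre is at (584,−184). The plate top is 45.7 mm above the jaws. I need +1.5, −5 and −40.6 mm.

Request:
{"op": "drive_tool", "data": {"increments": [[[50, 0.5, -2, 0, 0, 0, 0], [50, 1, -4, 0, 0, 0, 0], [50, 1.5, -5, -3, 0, 0, 0], [50, 1.5, -5, -10, 0, 0, 0], [50, 1.5, -5, -18, 0, 0, 0], [50, 1.5, -5, -26, 0, 0, 0], [50, 1.5, -5, -33, 0, 0, 0], [50, 1.5, -5, -38, 0, 0, 0], [50, 1.5, -5, -40.6, 0, 0, 0], [50, 1.5, -5, -40.6, 0, 0, 0], [50, 1.5, -5, -40.6, 0, 0, 0], [50, 1.5, -5, -40.6, 0, 0, 0]]]}}

```text
t: 9.7
tool_pos: [0.588, -0.1838, 0.1535]
orientation: [1.0, 0.028, 0.0, 0.0]
force: [0.3, 0.3, -2.9]
gripper_width: 0.641
finger_force: 30.0
```

```bash
python3 - <<'E'
from h import *
st=arm.read_state(); t=st["tool_pos"]*1000; print(st["t"],t,st["orientation"],st["force"])
V,U=np.mgrid[0:400,0:640]; Z=[]
for i in range(6):
    s=arm.capture("side"); Z.append(s["range_z"])
s["range_z"]=np.median(Z,0); X=w(s,U,V)*1000
b=(abs(X[...,0]-584)<140)&(abs(X[...,1]+184)<75)
for n,lo,hi in(("mov",655,690),("plate",540,575),("plate",595,627),("fix",480,512)):
    m=b&(X[...,0]>lo)&(X[...,0]<hi)&(abs(X[...,2]-161)<7)&(abs(X[...,1]+184)<22)
    print(n,m.sum(),np.median(X[m],0))
for v in range(146,156,2):
    print(v,[(u,*np.round(X[v,u]).astype(int).tolist()) for u in list(range(274,284))+list(range(304,321)) if abs(X[v,u,2]-158)<16])
cv2.imwrite("pics/v3s.png",cv2.resize(s["frame"][95:200,255:365],(628,600),interpolation=cv2.INTER_CUBIC))
print(arm.read_state()["tool_pos"])
E
```

```text
9.7 [ 588.01626187 -183.84900017  153.4949741 ] [9.99606221e-01 2.80589356e-02 2.91115316e-04 1.22429939e-04] [ 0.26062975  0.30101571 -2.93821149]
mov 81 [ 672.23591016 -183.67266892  158.86520992]
plate 83 [ 558.04027473 -185.88644101  163.4002616 ]
plate 59 [ 614.39360482 -184.40527712  163.35756547]
fix 76 [ 496.52191894 -183.45312695  158.88042241]
146 [(274, 662, -220, 159), (275, 660, -224, 157), (276, 656, -222, 158), (277, 653, -220, 159), (278, 649, -221, 159), (318, 522, -235, 159), (319, 519, -237, 158), (320, 517, -243, 155)]
148 [(274, 660, -207, 159), (275, 658, -214, 155), (276, 654, -210, 158), (277, 651, -210, 158), (278, 649, -215, 155), (279, 650, -234, 144), (283, 629, -201, 165), (304, 564, -210, 163), (305, 561, -210, 164), (306, 558, -210, 164), (307, 555, -211, 164), (308, 551, -211, 164), (309, 548, -210, 164), (310, 545, -211, 164), (311, 542, -213, 163), (318, 521, -222, 159), (319, 518, -222, 159), (320, 515, -230, 155)]
150 [(274, 658, -197, 158), (275, 654, -195, 159), (276, 651, -195, 159), (277, 648, -196, 159), (278, 649, -213, 149), (283, 628, -191,
[... 458 characters left out ...]
, -186, 163), (305, 558, -189, 161), (306, 555, -189, 162), (307, 552, -190, 161), (308, 548, -186, 164), (309, 545, -187, 163), (310, 542, -188, 163), (311, 541, -205, 153), (317, 521, -197, 159), (318, 518, -197, 160), (319, 515, -197, 160), (320, 512, -200, 158)]
154 [(274, 653, -172, 158), (275, 650, -170, 160), (276, 647, -173, 158), (277, 648, -190, 148), (282, 627, -167, 163), (283, 623, -166, 164), (304, 559, -175, 163), (305, 556, -175, 163), (306, 553, -175, 163), (307, 550, -176, 163), (308, 547, -174, 164), (309, 544, -176, 163), (310, 540, -175, 164), (317, 520, -185, 159), (318, 517, -187, 158), (319, 514, -187, 159), (320, 511, -189, 158)]
[ 0.58787477 -0.18379276  0.15316055]
```

View pics/v3s.png

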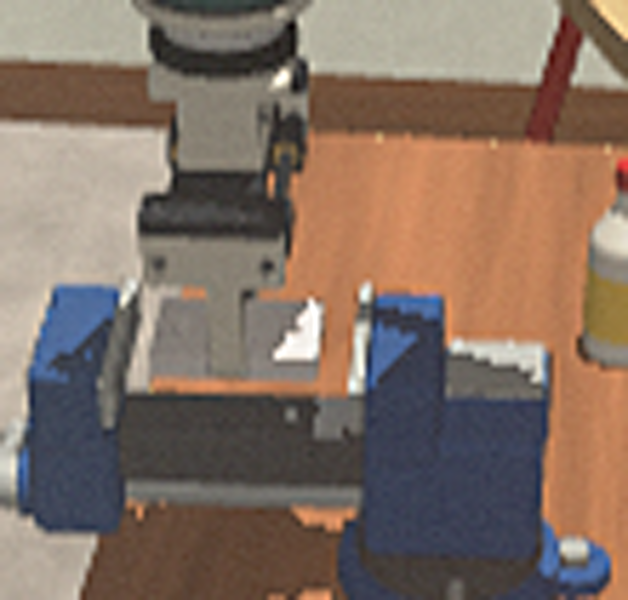

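The plate sits between the jaws with end gaps of about 18 and 19.5 mm, level, and about 4.5 mm proud. I'll trim it up slightly and let it settle.

Request:
{"op": "drive_tool", "data": {"increments": [[[50, 0, 0, 0.8, 0, 0, 0], [50, 0, 0, 0.8, 0, 0, 0], [50, 0, 0, 0.8, 0, 0, 0], [50, 0, 0, 0.8, 0, 0, 0], [50, 0, 0, 0.8, 0, 0, 0], [50, 0, 0, 0.8, 0, 0, 0], [50, 0, 0, 0.8, 0, 0, 0], [50, 0, 0, 0.8, 0, 0, 0]]]}}

```text
t: 10.8
tool_pos: [0.5878, -0.1838, 0.1539]
orientation: [1.0, 0.028, 0.0, 0.0]
force: [0.2, 0.0, -2.0]
gripper_width: 0.64
finger_force: 30.0
```

```bash
python3 - <<'E'
from h import *
Z=[]
for i in range(6):
    s=arm.capture("side"); Z.append(s["range_z"])
st=arm.read_state(); print(st["t"],st["tool_pos"],np.abs(st["dq"]).max(),st["force"])
V,U=np.mgrid[0:400,0:640]; s["range_z"]=np.median(Z,0); X=w(s,U,V)*1000
r={}
for n,lo,hi in(("mov",655,690),("p1",540,575),("p2",595,627),("fix",480,512)):
    m=(X[...,0]>lo)&(X[...,0]<hi)&(abs(X[...,2]-161)<7)&(abs(X[...,1]+184)<22); r[n]=np.median(X[m][:,2])
print(r)
E
```

```text
11.1 [ 0.58784443 -0.18380598  0.15381197] 0.0013748580334613225 [ 0.06405544  0.00981028 -1.74515677]
{'mov': np.float64(158.82270205784357), 'p1': np.float64(163.9391828721029), 'p2': np.float64(163.84287917847251), 'fix': np.float64(158.85784054468886)}
```

The plate is now 5.1 mm proud, level and steady.

```bash
python3 -c "
from station import arm
print(arm.hand_in())"
```

```text
the job is handed in; nothing more can be done
None
```

I handed the job in with the top plate held level and steady between the open jaws, about 5 mm proud, with measured end gaps of roughly 18 and 19.5 mm; the hand-in gave no verdict, and I re-checked the stack by camera but not the hammer, oil bottle or tin, which the arm never went near.

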